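Bring the condiments on the three display risers to one level

ROBOT

A 6-joint arm with a two-finger parallel gripper is mounted at the origin on a cart in front of the work surface, level with it; the furniture and walls round the work are solid. World frame = base frame: x ahead of the robot, y to its left, z up, the work surface at z = 0. Lengths are in mm, angles in rad, forces in N, time in s.
With the tool pointing down it reaches from about 350 to 875 mm from the base axis. Payload 4.2 kg.
Tool frame: the origin (TCP) lies between the finger pads; the fingertips stand 11 mm ahead of it and the grasp point (between the pads) lies 8 mm behind it; z points along the fingers, y is the direction in which the jaws open and shut (so a half turn about z gives the same grasp; the last joint's range is limited). The gripper opens to 85 mm and grips with 20 to 120 N. Pads are 22 mm wide; open, the fingers measure 114 mm over their backs; the gripper's body (76 mm by 85 mm) begins 54 mm behind the grasp point. The pads swing forward as they close: fully open they stand 13 mm farther back than shut.
Start: joints at [1.543, 0.385, 0.008, 0, -1.194, -0.259], TCP at [176.771, 599.459, 242.312] pointing down, gripper open.
Joint ranges: [-3.14, 3.14], [-1.21, 2.06], [-1.07, 1.41], [-3.16, 2.05], [-2.99, -0.16], [-3.1, 3.1]. Speed limits (rad/s): [2.79, 2.79, 3.14, 3.14, 3.14, 3.14].

INTERFACE

Orientations are given as a unit quaternion [x, y, z, w].
In Python, from bench import * gives the robot as it stands.
- The arm moves only by the tool servo_tool, never from a script. Its argument "rows" is a list of rows, each a list of 7 numbers: the opening, from 0 (shut) to 1 (fully open), then the shift along the tool's x, y, z in cm, then the turn, a rotation vector about the tool's x, y, z in degrees. A call has 1 to 12 rows; each row shifts and turns the commanded pose from where the row before left it, along the tool's axes as they then stand; what a row does not reach is not made up. A row lasts 1/10 s, in which the tool goes at most 50 mm and 8.59 degrees, less where a joint would pass 70% of its speed; a pose out of reach is approached as far as the arm can. A call is refused whole if a number of a shift passes 5 or a number of a turn 8.59, either way. A call with a gripper value outside its range is refused whole. The fingers move at their own pace and stop on an object; the grip force is fixed at half the most. Time passes only in rows, so rows that do not move let the fingers close. It gives the time, the measured TCP pose, the force and the opening at its end, in the units of the state.
- read_state(): the state, without advancing time (a new reading comes with each control period).
- get_image(name): name is "scene" or "top" or "wrist"; returns a dict with "image" (384x512x3 uint8, red, green, blue), "mtx" (3x3 intrinsics, pixels), "extrinsics" (4x4, takes a point from camera to world coordinates). Camera axes: x right, y up, looking along -z (the intrinsics and any distortion apply to the point x, -y, -z); pixel columns grow to the right and rows downward; lengths in mm; the calibration is good to about 2 mm. A picture is of the moment at which its call begins. There is no depth.
- job_done(): hands the job in, once; it reports no verdict.
The state is a dict: "clock": time; "joints": joint angles; "joint_vel": joint speeds; "joint_efforts": joint torques, N m; "position": TCP position; "ee_rot": TCP orientation; "contact_force": force on the tool from outside, world axes, zero at the start; "wrist_torque": the same for the moment, N m; "gripper_width": finger opening in mm.
Only numpy, scipy, OpenCV 4.12 (cv2) and the standard library are available. Lean on these libraries where they do the work, as an engineer would, in place of code of your own. Each camera call takes 0.05 s, during which the arm holds its last target. There are 200 camera calls.

TASK

The salt shaker, the tall spice jar and the small tin stand on the wrong wooden risers. Change them round so that their tops come level: the spice jar (tallest) on the lowest riser, the salt shaker on the middle one and the tin (shortest) on the highest, each upright in the middle of its riser; the cork mat is free to park something on meanwhile. Tip nothing over, and leave the other things where they are.

Things in the scene. Friction and masses are not known exactly. Their poses are not given: they have to be found in the camera images.
- cinnamon: Tall slim round spice jar, clear with a dark brown-black lid, 41 mm across over its whole height, 105 mm tall, about 0.11 kg. Loose, stands upright; origin at the centre of its underside, z up along its axis. Can be gripped anywhere on the body, for instance 60 mm above its underside.
- salt_shaker: Salt shaker with a clear rounded body and a narrower light grey domed top, 90 mm tall; body about 44 mm across, top part (above 74 mm) 34 mm; about 0.10 kg. Loose, stands upright; origin at the centre of its underside, z up along its axis. Grip the body, for instance 45 mm above its underside.
- milk_tin: Small round food tin with a green and white label, 58 mm across, 72 mm tall, about 0.18 kg. Loose, stands upright; origin at the centre of its underside, z up along its axis. Grip it for instance 45 mm above its underside.
- riser_low: Lowest and widest riser: a pale turned wooden disc, 100 mm across and 15 mm high, fixed to the table; origin at the centre of its underside, z up; its flat top carries one thing and has no rim. The three risers and the cork mat change places from start to start; nearest neighbours are at least 130 mm apart, centre to centre.
- riser_mid: Middle riser: a pale turned wooden disc, 92 mm across and 30 mm high, fixed to the table; origin at the centre of its underside, z up; its flat top carries one thing and has no rim. The three risers and the cork mat change places from start to start; nearest neighbours are at least 130 mm apart, centre to centre.
- riser_high: Highest and narrowest riser: a pale turned wooden disc, 84 mm across and 48 mm high, fixed to the table; origin at the centre of its underside, z up; its flat top carries one thing and has no rim. The three risers and the cork mat change places from start to start; nearest neighbours are at least 130 mm apart, centre to centre.
- park_mat: Free spot: round brown cork mat, 90 mm across, 4 mm thick, empty at the start, fixed to the table; origin at the centre of its underside.
- portion_cups: Bystander: upright stack of small white portion cups, 61 mm across, 62 mm tall, standing loose on the table amid the risers and the mat; leave it alone. Origin at the centre of its underside.
- cherry_jar: Bystander: round glass jar of red fruit with a white lid, 62 mm across, 95 mm tall, standing loose on the table to the right; leave it alone. Origin at the centre of its underside.

How it is judged (in metres and radians):
At the end, for the whole second after the job is handed in: Spice jar on the lowest, salt shaker on the middle, tin on the highest riser: each within 13 mm of its centre, underside within 4 mm of its top, upright within 0.1 rad, released, at rest; cups and fruit jar within 30 mm of where they stood (horizontal distance between cinnamon and riser_low below 0.013 m and z of cinnamon in the frame of riser_low between 0.011 and 0.019 m and angle between each of cinnamon, salt_shaker, milk_tin's own z axis and vertical below 0.1 rad and linear speed of each of cinnamon, salt_shaker, milk_tin below 0.02 m/s and contact force between each of cinnamon, salt_shaker, milk_tin and the fingers below 0.1 N and horizontal distance between salt_shaker and riser_mid below 0.013 m and z of salt_shaker in the frame of riser_mid between 0.026 and 0.034 m and horizontal distance between milk_tin and riser_high below 0.013 m and z of milk_tin in the frame of riser_high between 0.044 and 0.052 m and distance of each of portion_cups, cherry_jar from where it was at the start of the episode below 0.03 m); the robot touches nothing.
It fails at once if a thing is tipped over (tilted more than 0.6 rad) (angle between any of milk_tin, cinnamon, salt_shaker, portion_cups, cherry_jar's own z axis and vertical above 0.6 rad).
It fails at once if portion cups or fruit jar moved by more than 30 mm (distance of any of portion_cups, cherry_jar from where it was at the start of the episode above 0.03 m).
It also fails if it takes over 104 s, if anything falls off the work surface, if the arm or the gripper's body presses on something with over 40 N, if the wrist force passes 120 N, or if a joint passes its speed limit or range.

## Working session

There is one attempt and no reset: what is moved stays moved. The work goes in short steps, Python scripts to look and compute and a tool call to move; the robot and the scene stay as the last step left them, time stands still between calls to the robot, and variables do not carry over. Pictures are saved under pics/ and viewed, about 12 in all and at most 16, crops included, and the job is handed in when it is done.

Besides the shell and the picture viewer there is one more tool, called after "Request:" as name([rows], argument=value, ...), one row to a line, values as JSON. servo_tool: Moves the arm, as the interface text tells. Its arguments: {"type":"object","properties":{"rows":{"type":"array","items":{"type":"array","items":{"type":"number"}}}},"required":["rows"]}

```bash
mkdir -p pics; python3 - <<'E'
from bench import *
import cv2,numpy as np
for n in ("scene","top"):
    d=get_image(n); cv2.imwrite(f"pics/{n}0.png",cv2.cvtColor(d["image"],cv2.COLOR_RGB2BGR)); np.savez(f"{n}0.npz",**{k:np.array(d[k]) for k in("image","mtx","extrinsics")})
    print(d.keys(),np.round(d["mtx"],1),np.round(d["extrinsics"],3))
print(read_state())
E
```

```text
dict_keys(['image', 'mtx', 'extrinsics']) [[348.9   0.  254.5]
 [  0.  348.9 195.3]
 [  0.    0.    1. ]] [[ 4.66000e-01  6.57000e-01 -5.92000e-01  3.00170e+01]
 [-8.85000e-01  3.56000e-01 -3.00000e-01 -4.51721e+02]
 [ 1.40000e-02  6.64000e-01  7.48000e-01  7.13184e+02]
 [ 0.00000e+00  0.00000e+00  0.00000e+00  1.00000e+00]]
dict_keys(['image', 'mtx', 'extrinsics']) [[348.8   0.  259.8]
 [  0.  348.8 190.8]
 [  0.    0.    1. ]] [[-1.10000e-02  9.96000e-01 -8.50000e-02  4.50203e+02]
 [-1.00000e+00 -1.30000e-02 -1.80000e-02 -2.08150e+02]
 [-1.90000e-02  8.50000e-02  9.96000e-01  9.21413e+02]
 [ 0.00000e+00  0.00000e+00  0.00000e+00  1.00000e+00]]
{'clock': 0.1, 'joints': array([ 1.54259538e+00,  3.85468882e-01,  6.76713760e-03, -4.21168216e-04,
       -1.19400294e+00, -2.58593714e-01]), 'joint_vel': array([-5.91965260e-05, -2.14063631e-03,  4.14492662e-03,  1.02756489e-03,
        5.43284361e-04,  8.71984715e-05]), 'joint_efforts': array([-6.40312028e-04, -3.93314624e+01,  1.88932228e+01,  4.19791549e+00,
       -2.56767293e-03,  5.49463238e-06]), 'position': array([176.64800622, 598.99753998, 241.34133037]), 'ee_rot': array([ 9.89724637e-01, -1.42983198e-01, -8.47653475e-05,  9.70351421e-04]), 'contact_force': array([-0.23793683, -0.70617072, -0.60431587]), 'wrist_torque': array([ 0.04145514,  0.08014391, -0.08757687]), 'gripper_width': 85.30280387274198}
```

View pics/scene0.png

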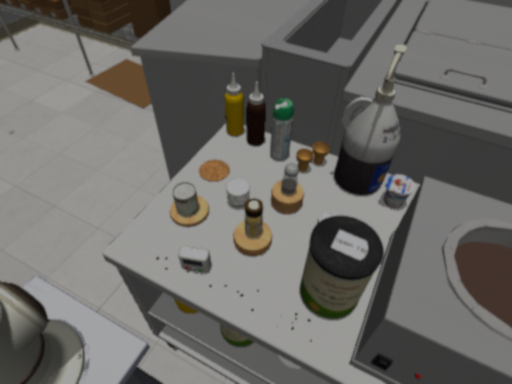

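View pics/top0.png

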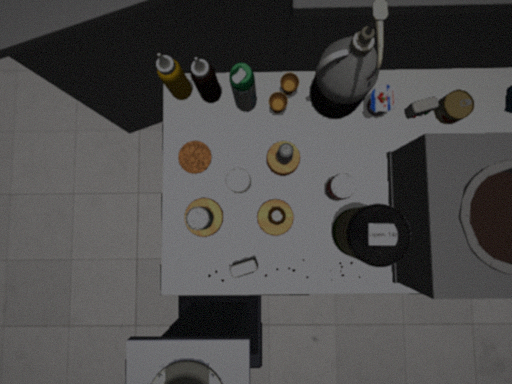

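```bash
python3 - <<'E'
import cv2,numpy as np
t=np.load("top0.npz")["image"][130:250,165:365,::-1]; s=np.load("scene0.npz")["image"][140:280,150:350,::-1]
cv2.imwrite("pics/tc.png",np.vstack([cv2.resize(t,(600,360),interpolation=2)]));cv2.imwrite("pics/sc.png",cv2.resize(s,(800,560),interpolation=2))
h=cv2.cvtColor(t,cv2.COLOR_BGR2HSV)
for r in (157,217): print(r,[tuple(int(q) for q in h[r-130,c-165]) for c in range(180,305,4)])
E
```

```text
157 [(13, 150, 104), (14, 148, 102), (14, 162, 99), (14, 149, 106), (13, 148, 93), (14, 156, 108), (14, 135, 104), (16, 170, 99), (60, 8, 102), (90, 2, 116), (105, 9, 116), (143, 9, 115), (125, 13, 115), (120, 7, 112), (113, 17, 119), (140, 7, 116), (90, 6, 118), (113, 9, 116), (135, 4, 117), (130, 7, 113), (150, 9, 113), (105, 4, 118), (20, 119, 114), (23, 104, 115), (19, 103, 62), (30, 36, 28), (150, 7, 38), (15, 27, 38), (20, 92, 80), (18, 118, 117), (173, 23, 101), (110, 7, 117)]
217 [(135, 4, 118), (20, 50, 113), (0, 0, 113), (120, 10, 123), (126, 11, 120), (111, 15, 120), (105, 4, 122), (0, 3, 81), (25, 61, 25), (29, 95, 115), (24, 104, 115), (90, 2, 116), (150, 4, 115), (30, 2, 116), (132, 10, 124), (143, 9, 118), (120, 9, 120), (124, 17, 122), (120, 9, 116), (168, 12, 105), (23, 108, 120), (24, 100, 120), (20, 88, 52), (21, 18, 100), (15, 5, 113), (110, 13, 121), (15, 255, 37), (22, 103, 116), (18, 117, 113), (100, 7, 114), (132, 11, 120), (130, 6, 120)]
```

View pics/tc.png

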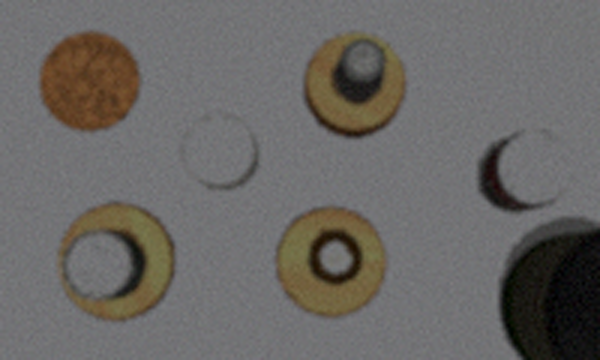

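View pics/sc.png

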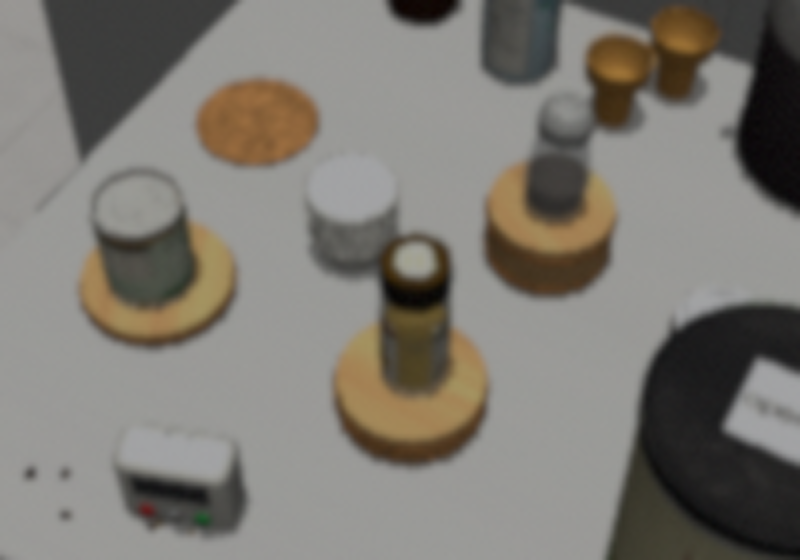

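```bash
cat > h.py <<'E'
import cv2,numpy as np
from bench import *
def load(n): return dict(np.load(n))
def cast(d,uv,z):
    p=cv2.undistortPoints(np.array([[uv]],float),d["mtx"],None)[0,0]
    R=d["extrinsics"][:3,:3];o=d["extrinsics"][:3,3]
    r=R@[p[0],-p[1],-1]; return (o+r*(z-o[2])/r[2])[:2]
def proj(d,P):
    R=d["extrinsics"][:3,:3];o=d["extrinsics"][:3,3]
    c=R.T@(np.array(P,float)-o);return d["mtx"][:2,:2]@[c[0]/-c[2],-c[1]/-c[2]]+d["mtx"][:2,2]
def grab(n,fn):
    d=get_image(n); cv2.imwrite(f"pics/{fn}.png",cv2.cvtColor(d["image"],cv2.COLOR_RGB2BGR))
    np.savez(fn+".npz",**{k:np.array(d[k]) for k in("image","mtx","extrinsics")}); return d
def world_fit(d,mask,z):
    "hull of mask cast on plane z, circle fit -> centre, radius"
    c=cv2.findContours(mask,cv2.RETR_EXTERNAL,cv2.CHAIN_APPROX_NONE)[0]
    out=[]
    for k in c:
        if cv2.contourArea(k)<150: continue
        k=cv2.convexHull(k)
        w=np.array([cast(d,p[0],z) for p in k],np.float32)*1
        e=cv2.fitEllipse(w); out.append((k[:,0].mean(0).round(),np.round(e[0],1),np.round(e[1],1)))
    return out
E
python3 - <<'E'
from h import *
t=load("top0.npz");s=load("scene0.npz")
for n,d,vs,box in (("top",t,(60,98),(140,245,170,310)),("scene",s,(60,125),(150,260,150,310))):
  h=cv2.cvtColor(d["image"],cv2.COLOR_RGB2HSV)
  for v in vs:
    m=cv2.inRange(h,(8,60,v),(35,255,255)); b=np.zeros_like(m);a=box;b[a[0]:a[1],a[2]:a[3]]=m[a[0]:a[1],a[2]:a[3]]
    b=cv2.morphologyEx(b,cv2.MORPH_CLOSE,np.ones((3,3)))
    for z in (4,15,30,48): 
      print(n,v,z)
      for o in world_fit(d,b,z): print("   ",*o)
print("tin",cast(t,(199.7,218),87),"cinn",cast(t,(277,216.3),135),"salt",cast(t,(286.3,150),135),"cups",cast(t,(238,180),62),"cherry",cast(t,(341,186),95))
E
```

```text
top 60 4
    [275. 218.] [ 459.8 -230.6] [93.9 94.3]
    [203. 217.] [462.1 -42.5] [100.7 101. ]
    [284. 156.] [ 616.3 -253.8] [88.  91.5]
    [195. 157.] [622.6 -18.1] [87.9 88.6]
top 60 15
    [275. 218.] [ 459.7 -230.3] [92.7 93.1]
    [203. 217.] [461.9 -44.5] [99.5 99.8]
    [284. 156.] [ 614.3 -253.2] [86.9 90.4]
    [195. 157.] [620.5 -20.3] [86.8 87.6]
top 60 30
    [275. 218.] [ 459.5 -230. ] [91.2 91.6]
    [203. 217.] [461.7 -47.2] [97.8 98.1]
    [284. 156.] [ 611.6 -252.5] [85.5 88.9]
    [195. 157.] [617.7 -23.5] [85.4 86.1]
top 60 48
    [275. 218.] [ 459.4 -229.5] [89.4 89.7]
    [203. 217.] [461.5 -50.4] [95.9 96.2]
    [284. 156.] [ 608.4 -251.6] [83.8 87.1]
    [195. 157.] [614.3 -27.2] [83.7 84.4]
top 98 4
    [278. 217.] [ 459.6 -230.9] [92.9 93.9]
    [202. 217.] [462.1 -40.8] [97.4 99.8]
    [283. 157.] [ 619.9 -254.9] [83.7 86. ]
    [192. 155.] [622.9 -17.9] [87.6 88. ]
top 98 15
    [278. 217.] [ 459.5 -230.6] [91.8 92.8]
    [202. 217.] [461.9 -42.8] [96.3 98.6]
    [283. 157.] [ 617.9 -254.3] [82.7 85. ]
    [192. 155.] [620.8 -20.2] [86.5 87. ]
top 98 3
[... 1511 characters left out ...]
.] [ 469.2 -224.8] [89.4 93.5]
    [190. 210.] [462.2 -43.3] [97.  98.6]
    [286. 193.] [ 640.3 -242.2] [83.  86.5]
    [215. 169.] [614.  -23.6] [86.6 88.6]
scene 125 30
    [251. 236.] [ 459.8 -229.7] [87.5 91.5]
    [190. 210.] [453. -52.] [94.9 96.5]
    [286. 193.] [ 627.2 -246.7] [81.2 84.7]
    [215. 169.] [601.4 -32.8] [84.7 86.7]
scene 125 48
    [251. 236.] [ 448.4 -235.5] [85.2 89.1]
    [190. 210.] [441.8 -62.6] [92.4 93.9]
    [286. 193.] [ 611.4 -252.1] [79.  82.4]
    [215. 169.] [586.4 -43.9] [82.5 84.4]
tin [458.11931606 -48.64397433] cinn [ 459.52684361 -232.07383834] salt [ 610.21066319 -255.57892756] cups [ 551.35552903 -138.92052697] cherry [ 529.9273266  -385.96805802]
```

Request:
servo_tool([
  [1, 0, 0, 0, 0, 0, -8.2],
  [1, 0, 0, 0, 0, 0, -8.2],
  [1, 2.6, 3, 0, 0, 0, 0],
  [1, 2.6, 3, 0, 0, 0, 0],
  [1, 2.6, 3, 0, 0, 0, 0],
  [1, 2.6, 3, 0, 0, 0, 0],
  [1, 2.6, 3, 0, 0, 0, 0],
  [1, 2.6, 3, 0, 0, 0, 0],
  [1, 2.6, 3, 0, 0, 0, 0],
  [1, 2.6, 3, 0, 0, 0, 0],
  [1, 2.6, 3, 0, 0, 0, 0],
  [1, 2.6, 3, 0, 0, 0, 0],
])

```text
clock: 1.3
position: [437.2, 297.8, 242.0]
ee_rot: [1.0, -0.0, -0.0, 0.0]
contact_force: [0.4, 1.0, 0.4]
gripper_width: 85.3
```

Request:
servo_tool([
  [1, 0.2, 4, 0, 0, 0, 0],
  [1, 0.2, 4, 0, 0, 0, 0],
  [1, 0.2, 4, 0, 0, 0, 0],
  [1, 0.2, 4, 0, 0, 0, 0],
  [1, 0.2, 4, 0, 0, 0, 0],
  [1, 0.2, 4, 0, 0, 0, 0],
  [1, 0.2, 4, 0, 0, 0, 0],
  [1, 0.2, 4, 0, 0, 0, 0],
  [1, 0.2, 4, 0, 0, 0, 0],
  [1, 0.2, 4, 0, 0, 0, 0],
  [1, 0, 4, 0, 0, 0, 0],
  [1, 0, 4, 0, 0, 0, 0],
])

```text
clock: 2.5
position: [455.9, -182.3, 242.1]
ee_rot: [1.0, -0.0, -0.0, -0.0]
contact_force: [1.2, 0.2, 0.1]
gripper_width: 85.4
```

Request:
servo_tool([
  [1, 0, 3, 0, 0, 0, 0],
  [1, 0, 1.9, 0, 0, 0, 0],
  [1, 0, 0, 0, 0, 0, 0],
  [1, 0, 0, 0, 0, 0, 0],
])

```text
clock: 2.9
position: [455.9, -229.7, 241.8]
ee_rot: [1.0, -0.001, -0.001, -0.0]
contact_force: [-0.2, 0.5, -0.9]
gripper_width: 85.2
```

```bash
python3 - <<'E'
from h import *
d=grab("wrist","w1"); print(d["extrinsics"].round(2))
for P in ((459.5,-230,30),(459.5,-232,135)): print(proj(d,P).round(1))
print(read_state()["joints"].round(2))
E
```

```text
[[-0.0000e+00  9.7000e-01  2.6000e-01  5.2150e+02]
 [-1.0000e+00 -0.0000e+00 -0.0000e+00 -2.2999e+02]
 [-0.0000e+00 -2.6000e-01  9.7000e-01  3.7318e+02]
 [ 0.0000e+00  0.0000e+00  0.0000e+00  1.0000e+00]]
[259.  164.5]
[261.7 189.1]
[-0.15  0.19 -0.27 -0.   -1.11  1.72]
```

View pics/w1.png

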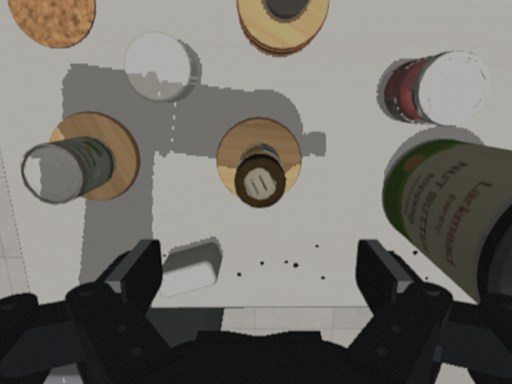

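```bash
python3 - <<'E'
from h import *
d=load("w1.npz"); print(d["mtx"].round(1))
h=cv2.cvtColor(d["image"],cv2.COLOR_RGB2HSV)
b=np.zeros((384,512),np.uint8);b[:215,:335]=255
for s,v in ((60,60),(80,90)):
  m=cv2.inRange(h,(8,s,v),(35,255,255))&b
  for z in (15,30,48):
    print(s,v,z)
    for o in world_fit(d,m,z): print("  ",*o)
m=cv2.inRange(h,(0,0,0),(180,255,60))&b; m[:140]=0;m[:,:230]=0;m[:,290:]=0
print(world_fit(d,m,135), world_fit(d,m,120))
E
```

```text
[[323.1   0.  258.6]
 [  0.  323.1 191. ]
 [  0.    0.    1. ]]
60 60 15
   [256. 151.] [ 461.1 -229.5] [94.7 95.3]
   [100. 152.] [465.3 -45.6] [ 99.2 101.3]
   [281.  35.] [ 620.5 -253.6] [ 89.9 100.7]
   [54. 27.] [620.4 -23.7] [83.6 86.1]
60 60 30
   [256. 151.] [ 463.6 -229.5] [90.7 91.4]
   [100. 152.] [467.7 -53.3] [95.1 97.1]
   [281.  35.] [ 616.3 -252.6] [86.1 96.4]
   [54. 27.] [616.2 -32.3] [80.1 82.5]
60 60 48
   [256. 151.] [ 466.7 -229.5] [85.9 86.6]
   [100. 152.] [470.5 -62.6] [90.1 92. ]
   [281.  35.] [ 611.3 -251.4] [81.6 91.4]
   [54. 27.] [611.3 -42.7] [75.9 78.2]
80 90 15
   [257. 156.] [ 460.7 -229.4] [92.9 94. ]
   [ 98. 150.] [464.9 -44. ] [96.6 98.3]
   [283.  33.] [ 621.4 -253.5] [ 89.9 102. ]
   [49. 28.] [621.  -23.7] [84.2 86. ]
80 90 30
   [257. 156.] [ 463.3 -229.4] [89.  90.1]
   [ 98. 150.] [467.3 -51.8] [92.5 94.2]
   [283.  33.] [ 617.2 -252.6] [86.2 97.7]
   [49. 28.] [616.8 -32.3] [80.7 82.4]
80 90 48
   [257. 156.] [ 466.3 -229.4] [84.3 85.4]
   [ 98. 150.] [470.2 -61.2] [87.7 89.2]
   [283.  33.] [ 612.2 -251.4] [81.6 92.6]
   [49. 28.] [611.8 -42.7] [76.5 78. ]
[(array([260., 182.]), array([ 466.1, -230.5]), array([37.9, 41.6]))] [(array([260., 182.]), array([ 462.6, -230.5]), array([40.3, 44.2]))]
```

Request:
servo_tool([
  [1, 0.5, 0.1, 2, 0, 0, 0],
  [1, 0, 0, 2, 0, 0, 0],
  [1, 0, 0, 2, 0, 0, 0],
  [1, 0, 0, 2, 0, 0, 0],
  [1, 0, 0, 2, 0, 0, 0],
  [1, 0, 0, 2, 0, 0, 0],
  [1, 0, 0, 2, 0, 0, 0],
  [1, 0, 0, 1.8, 0, 0, 0],
  [1, 0, 0, 0, 0, 0, 0],
  [0, 0, 0, 0, 0, 0, 0],
  [0, 0, 0, 0, 0, 0, 0],
  [0, 0, 0, 0, 0, 0, 0],
])

```text
clock: 4.15
position: [462.1, -230.6, 85.5]
ee_rot: [1.0, -0.0, 0.001, 0.0]
contact_force: [-0.4, 0.6, -0.7]
gripper_width: 44.1
```

Request:
servo_tool([
  [0, 0, 0, 0, 0, 0, 0],
  [0, 0, 0, 0, 0, 0, 0],
  [0, 0, 0, 0, 0, 0, 0],
])

```text
clock: 4.45
position: [462.0, -230.7, 85.7]
ee_rot: [1.0, -0.0, 0.001, 0.0]
contact_force: [0.1, 2.7, 5.7]
gripper_width: 39.7
```

Request:
servo_tool([
  [0, 0, 0, -0.5, 0, 0, 0],
  [0, 0, 0, -1.5, 0, 0, 0],
  [0, 0, 0, -2, 0, 0, 0],
  [0, 0, 0, -2, 0, 0, 0],
  [0, 0, 0, -2, 0, 0, 0],
  [0, 0, 0, -2, 0, 0, 0],
  [0, 0, 0, -2, 0, 0, 0],
  [0, 1, -1.3, 0, 0, 0, 0],
  [0, 1.5, -2, 0, 0, 0, 0],
  [0, 1.5, -2, 0, 0, 0, 0],
  [0, 1.5, -2, 0, 0, 0, 0],
  [0, 1.5, -2, 0, 0, 0, 0],
])

```text
clock: 5.65
position: [531.5, -136.2, 203.1]
ee_rot: [1.0, -0.0, -0.001, -0.0]
contact_force: [0.4, -0.2, -1.2]
gripper_width: 39.2
```

Request:
servo_tool([
  [0, 1.5, -2, 0, 0, 0, 0],
  [0, 1.5, -2, 0, 0, 0, 0],
  [0, 1.5, -2, 0, 0, 0, 0],
  [0, 1.5, -2, 0, 0, 0, 0],
  [0, 1.5, -2, 0, 0, 0, 0],
  [0, 1.5, -1.9, 0, 0, 0, 0],
  [0, 0, 0, 0, 0, 0, 0],
  [0, 0, 0, 0, 0, 0, 0],
])

```text
clock: 6.45
position: [620.9, -17.9, 202.8]
ee_rot: [1.0, 0.0, -0.001, 0.0]
contact_force: [-0.4, 0.4, -1.8]
gripper_width: 39.8
```

```bash
python3 - <<'E'
from h import *
d=grab("wrist","w2"); 
print(proj(d,(622,-18.5,4)))
E
```

```text
[259.21163652 168.79353616]
```

View pics/w2.png

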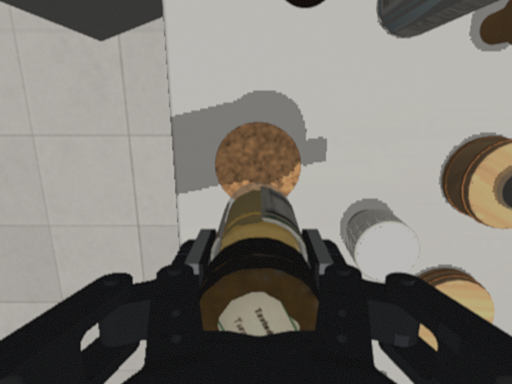

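Request:
servo_tool([
  [0, 0.2, 0, 2, 0, 0, 0],
  [0, 0, 0, 2, 0, 0, 0],
  [0, 0, 0, 2, 0, 0, 0],
  [0, 0, 0, 2, 0, 0, 0],
  [0, 0, 0, 2, 0, 0, 0],
  [0, 0, 0, 2, 0, 0, 0],
  [0, 0, 0, 1, 0, 0, 0],
  [0, 0, 0, 0.5, 0, 0, 0],
  [0, 0, 0, 0.5, 0, 0, 0],
  [0, 0, 0, 0.1, 0, 0, 0],
  [0, 0, 0, 0, 0, 0, 0],
  [0, 0, 0, 0, 0, 0, 0],
])

```text
clock: 7.7
position: [623.9, -18.7, 64.1]
ee_rot: [1.0, -0.0, 0.001, -0.0]
contact_force: [-0.3, 0.3, -0.6]
gripper_width: 39.6
```

Request:
servo_tool([
  [0, 0, 0, 0.2, 0, 0, 0],
  [0, 0, 0, 0.1, 0, 0, 0],
  [0, 0, 0, 0, 0, 0, 0],
  [0, 0, 0, 0, 0, 0, 0],
])

```text
clock: 8.1
position: [623.5, -18.8, 60.3]
ee_rot: [1.0, -0.0, 0.0, 0.0]
contact_force: [0.3, 0.2, -1.0]
gripper_width: 39.9
```

Request:
servo_tool([
  [0, 0, 0, 0.1, 0, 0, 0],
  [0, 0, 0, 0, 0, 0, 0],
  [1, 0, 0, 0, 0, 0, 0],
  [1, 0, 0, 0, 0, 0, 0],
  [1, 0, 0, 0, 0, 0, 0],
  [1, 0, 0, -0.5, 0, 0, 0],
  [1, 0, 0, -2, 0, 0, 0],
  [1, 0, 0, -3, 0, 0, 0],
  [1, 0, 0, -3, 0, 0, 0],
  [1, 0, 0, -3, 0, 0, 0],
  [1, 0, 0, -3, 0, 0, 0],
])

```text
clock: 9.2
position: [623.3, -18.9, 206.0]
ee_rot: [1.0, -0.0, 0.0, -0.0]
contact_force: [0.2, 0.2, -1.3]
gripper_width: 85.7
```

```bash
python3 - <<'E'
from h import *
d=grab("top","t2"); cv2.imwrite("pics/t2c.png",cv2.resize(d["image"][130:250,165:365,::-1],(600,360),interpolation=2))
E
```

```text
(no output)
```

View pics/t2c.png

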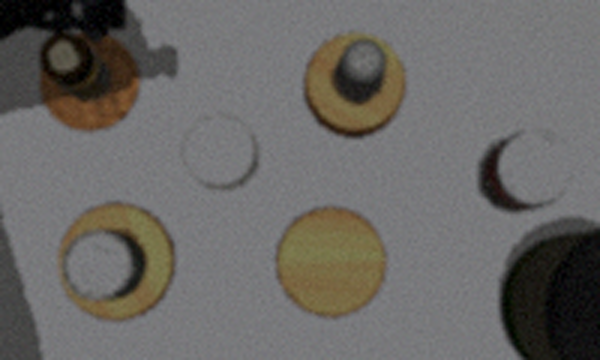

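Request:
servo_tool([
  [1, -0.6, 2, -1, 0, 0, 0],
  [1, -0.6, 3, -1, 0, 0, 0],
  [1, 0, 3, 0, 0, 0, 0],
  [1, 0, 3, 0, 0, 0, 0],
  [1, 0, 3, 0, 0, 0, 0],
  [1, 0, 3, 0, 0, 0, 0],
  [1, 0, 3, 0, 0, 0, 0],
  [1, 0, 2.5, 0, 0, 0, 0],
  [1, 0, 1, 0, 0, 0, 0],
  [1, 0, 0, 0, 0, 0, 0],
  [1, 0, 0, 0, 0, 0, 0],
])

```text
clock: 10.35
position: [611.3, -253.2, 224.3]
ee_rot: [1.0, -0.0, -0.0, -0.0]
contact_force: [-1.3, 0.6, -0.4]
gripper_width: 85.6
```

```bash
python3 - <<'E'
from h import *
d=grab("wrist","w3"); print(d["extrinsics"][:3,3])
for P in ((611.5,-252.5,48),(610,-255.5,130)): print(proj(d,P).round(1))
h=cv2.cvtColor(d["image"],cv2.COLOR_RGB2HSV)
for v in (60,100,130):
  m=cv2.inRange(h,(8,60,v),(35,255,255));b=0*m;b[100:240,180:340]=m[100:240,180:340]
  print(world_fit(d,b,48))
E
```

```text
[ 676.74185019 -253.30122547  355.72918462]
[258.  174.6]
[261.9 200. ]
[(array([258., 164.]), array([ 616. , -251.9]), array([82.3, 85.3]))]
[(array([259., 168.]), array([ 614.2, -251.9]), array([81.3, 81.7]))]
[(array([231., 195.]), array([ 594. , -227.7]), array([18.2, 45.8])), (array([290., 189.]), array([ 595.2, -281. ]), array([11.8, 36.9]))]
```

View pics/w3.png

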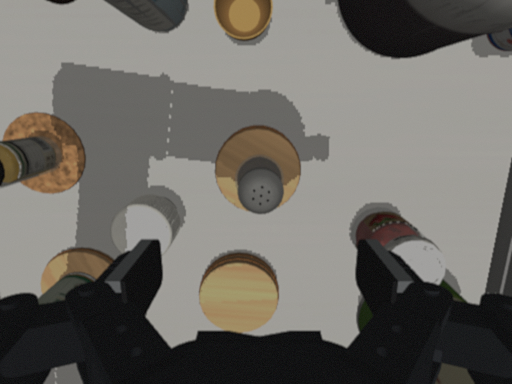

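```bash
python3 - <<'E'
from h import *
d=load("w3.npz"); print(cast(d,(261,193),136),cast(d,(261,190),125),proj(d,(613.5,-253,48)))
h=cv2.cvtColor(d["image"],cv2.COLOR_RGB2HSV)
m=cv2.inRange(h,(8,60,60),(35,255,255));b=0*m;b[245:330,190:290]=m[245:330,190:290]
print(world_fit(d,b,30))
E
```

```text
[ 616.92908911 -254.81009161] [ 616.2297943  -254.88039167] [258.56084495 172.59438977]
[(array([238., 290.]), array([ 468.7, -230.3]), array([ 90.8, 102.9]))]
```

Request:
servo_tool([
  [1, 0.2, 0.2, 2, 0, 0, 0],
  [1, 0, 0, 2, 0, 0, 0],
  [1, 0, 0, 2, 0, 0, 0],
  [1, 0, 0, 2, 0, 0, 0],
  [1, 0, 0, 2, 0, 0, 0],
  [1, 0, 0, 2, 0, 0, 0],
  [1, 0, 0, 1.4, 0, 0, 0],
  [1, 0, 0, 0.5, 0, 0, 0],
  [1, 0, 0, 0, 0, 0, 0],
  [0, 0, 0, 0, 0, 0, 0],
  [0, 0, 0, 0, 0, 0, 0],
  [0, 0, 0, 0, 0, 0, 0],
])

```text
clock: 11.6
position: [613.7, -255.9, 86.3]
ee_rot: [1.0, -0.0, 0.001, 0.0]
contact_force: [-0.2, 1.5, 1.1]
gripper_width: 43.7
```

Request:
servo_tool([
  [0, 0, 0, 0, 0, 0, 0],
  [0, 0, 0, 0, 0, 0, 0],
  [0, 0, 0, 0, 0, 0, 0],
])

```text
clock: 11.9
position: [614.1, -256.0, 86.8]
ee_rot: [1.0, -0.0, 0.001, 0.0]
contact_force: [-0.5, 1.0, 5.4]
gripper_width: 38.3
```

Request:
servo_tool([
  [0, 0, 0, -0.5, 0, 0, 0],
  [0, 0, 0, -1.5, 0, 0, 0],
  [0, 0, 0, -2, 0, 0, 0],
  [0, -1, -0.2, 0, 0, 0, 0],
  [0, -2, -0.3, 0, 0, 0, 0],
  [0, -2, -0.3, 0, 0, 0, 0],
  [0, -2, -0.4, 0, 0, 0, 0],
  [0, -2, -0.4, 0, 0, 0, 0],
  [0, -2, -0.4, 0, 0, 0, 0],
  [0, -2, -0.4, 0, 0, 0, 0],
  [0, -1.5, -0.2, 0, 0, 0, 0],
  [0, -0.7, 0, 0, 0, 0, 0],
])

```text
clock: 13.1
position: [458.7, -229.2, 124.9]
ee_rot: [1.0, -0.001, -0.001, -0.0]
contact_force: [-0.5, 0.6, -0.2]
gripper_width: 38.9
```

Request:
servo_tool([
  [0, 0, 0, 0, 0, 0, 0],
  [0, 0, 0, 1.5, 0, 0, 0],
  [0, 0, 0, 1.5, 0, 0, 0],
  [0, 0, 0, 1.5, 0, 0, 0],
  [0, 0, 0, 0.5, 0, 0, 0],
  [0, 0, 0, 0.3, 0, 0, 0],
  [0, 0, 0, 0, 0, 0, 0],
  [0, 0, 0, 0, 0, 0, 0],
])

```text
clock: 13.9
position: [461.9, -229.8, 72.9]
ee_rot: [1.0, -0.0, 0.001, 0.0]
contact_force: [-0.4, 1.3, -0.8]
gripper_width: 38.5
```

Request:
servo_tool([
  [0, 0, 0, 0.2, 0, 0, 0],
  [0, 0, 0, 0.1, 0, 0, 0],
  [0, 0, 0, 0, 0, 0, 0],
  [0, 0, 0, 0, 0, 0, 0],
])

```text
clock: 14.3
position: [461.4, -229.7, 69.4]
ee_rot: [1.0, -0.0, 0.0, 0.0]
contact_force: [-0.0, -0.0, -1.8]
gripper_width: 38.5
```

Request:
servo_tool([
  [0, 0, 0, 0.1, 0, 0, 0],
  [0, 0, 0, 0, 0, 0, 0],
  [1, 0, 0, 0, 0, 0, 0],
  [1, 0, 0, 0, 0, 0, 0],
  [1, 0, 0, 0, 0, 0, 0],
  [1, 0, 0, -0.5, 0, 0, 0],
  [1, 0, 0, -2, 0, 0, 0],
  [1, 0, 0, -3, 0, 0, 0],
  [1, 0, 0, -3, 0, 0, 0],
  [1, 0, 0, -3, 0, 0, 0],
  [1, 0, 0, -3, 0, 0, 0],
  [1, 0, 0, 0, 0, 0, 0],
])

```text
clock: 15.5
position: [463.8, -230.5, 218.4]
ee_rot: [1.0, 0.0, 0.005, 0.002]
contact_force: [-0.1, -0.1, 0.3]
gripper_width: 85.3
```

Request:
servo_tool([
  [1, 0, -2, 0, 0, 0, 0],
  [1, 0, -3, 0, 0, 0, 0],
  [1, 0, -3, 0, 0, 0, 0],
  [1, 0, -3, 0, 0, 0, 0],
  [1, 0, -3, 0, 0, 0, 0],
  [1, 0, -3, 0, 0, 0, 0],
  [1, 0, -1.2, 0, 0, 0, 0],
  [1, 0, 0, 0, 0, 0, 0],
  [1, 0, 0, 0, 0, 0, 0],
])

```text
clock: 16.4
position: [461.3, -48.0, 213.1]
ee_rot: [1.0, -0.0, -0.0, 0.0]
contact_force: [-0.2, 0.2, 0.1]
gripper_width: 85.6
```

```bash
python3 - <<'E'
from h import *
d=grab("wrist","w4")
for P in ((463,-44.5,15),(460,-48.5,87)): print(proj(d,P).round(1))
h=cv2.cvtColor(d["image"],cv2.COLOR_RGB2HSV)
m=cv2.inRange(h,(8,60,60),(35,255,255))
b=0*m;b[80:240,180:340]=m[80:240,180:340]; print(world_fit(d,b,15))
print(world_fit(d,m,30))
E
```

```text
[255.3 168.7]
[259.2 189. ]
[(array([254., 155.]), array([465.9, -42.6]), array([98.8, 99.2]))]
[(array([434., 169.]), array([ 464.2, -224. ]), array([ 90.8, 101.2])), (array([254., 155.]), array([468.6, -42.9]), array([94.3, 94.7])), (array([456.,  35.]), array([ 598.4, -239.2]), array([59.2, 82.6])), (array([226.,  29.]), array([616.2, -19.1]), array([79.7, 81.4]))]
```

View pics/w4.png

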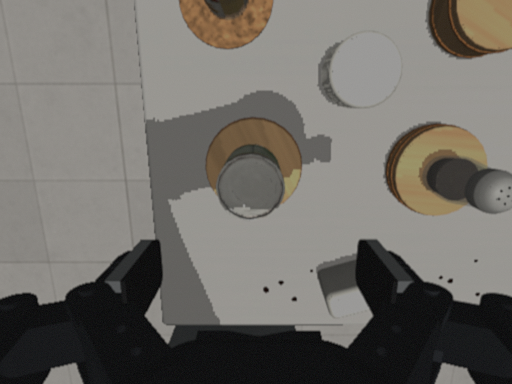

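Request:
servo_tool([
  [1, 0.1, -0.4, 2, 0, 0, 0],
  [1, 0, 0, 2, 0, 0, 0],
  [1, 0, 0, 2, 0, 0, 0],
  [1, 0, 0, 2, 0, 0, 0],
  [1, 0, 0, 2, 0, 0, 0],
  [1, 0, 0, 2, 0, 0, 0],
  [1, 0, 0, 2, 0, 0, 0],
  [1, 0, 0, 1.6, 0, 0, 0],
  [1, 0, 0, 0.5, 0, 0, 0],
  [0, 0, 0, 0, 0, 0, 0],
  [0, 0, 0, 0, 0, 0, 0],
  [0, 0, 0, 0, 0, 0, 0],
])

```text
clock: 17.65
position: [463.3, -43.7, 53.4]
ee_rot: [1.0, -0.0, 0.001, -0.0]
contact_force: [0.3, -1.1, 0.2]
gripper_width: 56.4
```

Request:
servo_tool([
  [0, 0, 0, 0, 0, 0, 0],
  [0, 0, 0, 0, 0, 0, 0],
  [0, 0, 0, 0, 0, 0, 0],
])

```text
clock: 17.95
position: [463.3, -43.7, 53.3]
ee_rot: [1.0, -0.0, 0.001, -0.0]
contact_force: [-0.8, -0.9, 6.0]
gripper_width: 56.3
```

Request:
servo_tool([
  [0, 0, 0, -0.5, 0, 0, 0],
  [0, 0, 0, -1.5, 0, 0, 0],
  [0, 0, 0, -2, 0, 0, 0],
  [0, 0, 0, -2, 0, 0, 0],
  [0, 0, 0, -2, 0, 0, 0],
  [0, 0, 0, -2, 0, 0, 0],
  [0, 0, 0, 0, 0, 0, 0],
  [0, 1, 1.4, 0, 0, 0, 0],
  [0, 1.5, 2, 0, 0, 0, 0],
  [0, 1.5, 2, 0, 0, 0, 0],
  [0, 1.5, 2, 0, 0, 0, 0],
  [0, 1.5, 2, 0, 0, 0, 0],
])

```text
clock: 19.15
position: [531.6, -138.3, 150.2]
ee_rot: [1.0, -0.001, -0.002, -0.0]
contact_force: [-0.0, 0.5, -2.3]
gripper_width: 56.2
```

Request:
servo_tool([
  [0, 1.5, 2, 0, 0, 0, 0],
  [0, 1.5, 2, 0, 0, 0, 0],
  [0, 1.5, 2, 0, 0, 0, 0],
  [0, 1.5, 2, 0, 0, 0, 0],
  [0, 1.5, 2, 0, 0, 0, 0],
  [0, 0.6, 1.5, 0, 0, 0, 0],
  [0, 0, 0, 0, 0, 0, 0],
  [0, 0, 0, 1, 0, 0, 0],
  [0, 0, 0, 2, 0, 0, 0],
  [0, 0, 0, 2, 0, 0, 0],
  [0, 0, 0, 0.5, 0, 0, 0],
  [0, 0, 0, 0, 0, 0, 0],
])

```text
clock: 20.35
position: [612.1, -251.9, 95.6]
ee_rot: [1.0, 0.0, -0.002, -0.0]
contact_force: [0.3, -0.9, -2.2]
gripper_width: 56.1
```

Request:
servo_tool([
  [0, 0, 0, 0.3, 0, 0, 0],
  [0, 0, 0, 0, 0, 0, 0],
  [0, 0, 0, 0, 0, 0, 0],
])

```text
clock: 20.65
position: [613.7, -252.8, 95.1]
ee_rot: [1.0, -0.0, 0.001, 0.0]
contact_force: [-0.1, 0.2, -1.0]
gripper_width: 55.9
```

Request:
servo_tool([
  [0, 0, 0, 0.5, 0, 0, 0],
  [0, 0, 0, 0.2, 0, 0, 0],
  [0, 0, 0, 0, 0, 0, 0],
  [0, 0, 0, 0, 0, 0, 0],
])

```text
clock: 21.05
position: [613.2, -252.8, 87.2]
ee_rot: [1.0, -0.0, -0.0, 0.0]
contact_force: [-0.7, 0.1, -1.6]
gripper_width: 56.1
```

Request:
servo_tool([
  [0, 0, 0, 0.1, 0, 0, 0],
  [0, 0, 0, 0, 0, 0, 0],
  [0, 0, 0, 0, 0, 0, 0],
])

```text
clock: 21.35
position: [613.4, -252.9, 86.5]
ee_rot: [1.0, -0.0, 0.0, 0.0]
contact_force: [0.0, -0.6, -1.9]
gripper_width: 56.2
```

Request:
servo_tool([
  [0, 0, 0, 0.1, 0, 0, 0],
  [0, 0, 0, 0, 0, 0, 0],
  [1, 0, 0, 0, 0, 0, 0],
  [1, 0, 0, 0, 0, 0, 0],
  [1, 0, 0, 0, 0, 0, 0],
  [1, 0, 0, -0.5, 0, 0, 0],
  [1, 0, 0, -2, 0, 0, 0],
  [1, 0, 0, -3, 0, 0, 0],
  [1, 0, 0, -3, 0, 0, 0],
  [1, 0, 0, -3, 0, 0, 0],
  [1, 0, 0, -1, 0, 0, 0],
  [1, 0, 0, 0, 0, 0, 0],
])

```text
clock: 22.55
position: [614.1, -252.9, 212.5]
ee_rot: [1.0, -0.0, 0.002, 0.0]
contact_force: [0.1, -0.1, 0.0]
gripper_width: 85.4
```

```bash
python3 - <<'E'
from h import *
d=grab("wrist","w5")
E
```

Request:
servo_tool([
  [1, 0, -1, 0, 0, 0, 0],
  [1, 0.2, -2.5, 0, 0, 0, 0],
  [1, 0.2, -3, 0, 0, 0, 0],
  [1, 0.2, -3, 0, 0, 0, 0],
  [1, 0.2, -3, 0, 0, 0, 0],
  [1, 0.2, -3, 0, 0, 0, 0],
  [1, 0, -3, 0, 0, 0, 0],
  [1, 0, -3, 0, 0, 0, 0],
  [1, 0, -1.9, 0, 0, 0, 0],
  [1, 0, 0, 0, 0, 0, 0],
  [1, 0, 0, 0, 0, 0, 0],
])

```text
clock: 23.7
position: [622.7, -18.2, 208.8]
ee_rot: [1.0, 0.0, -0.001, 0.0]
contact_force: [-0.0, -0.0, 0.6]
gripper_width: 84.7
```

```bash
python3 - <<'E'
from h import *
d=grab("wrist","w6")
a=load("w5.npz")["image"]; cv2.imwrite("pics/w56.png",np.hstack([a[60:320,130:512],d["image"][60:320,0:400]])[:,:,::-1])
w=load("w5.npz");print(proj(w,(614.5,-252.3,120)),proj(d,(623.5,-18.8,109)))
E
```

```text
[257.61257721 199.06560743] [259.34728845 194.8679286 ]
```

View pics/w56.png

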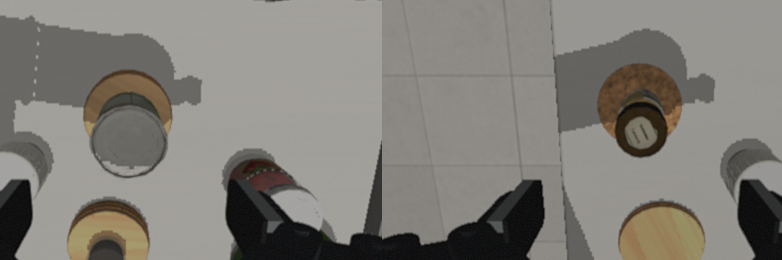

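Request:
servo_tool([
  [1, 0.1, 0, 2, 0, 0, 0],
  [1, 0, 0, 2, 0, 0, 0],
  [1, 0, 0, 2, 0, 0, 0],
  [1, 0, 0, 2, 0, 0, 0],
  [1, 0, 0, 2, 0, 0, 0],
  [1, 0, 0, 2, 0, 0, 0],
  [1, 0, 0, 2, 0, 0, 0],
  [1, 0, 0, 0.7, 0, 0, 0],
  [1, 0, 0, 0, 0, 0, 0],
  [0, 0, 0, 0, 0, 0, 0],
  [0, 0, 0, 0, 0, 0, 0],
  [0, 0, 0, 0, 0, 0, 0],
])

```text
clock: 24.95
position: [625.0, -18.8, 64.4]
ee_rot: [1.0, -0.0, 0.001, -0.0]
contact_force: [0.1, -0.3, 0.3]
gripper_width: 44.3
```

Request:
servo_tool([
  [0, 0, 0, 0, 0, 0, 0],
  [0, 0, 0, 0, 0, 0, 0],
  [0, 0, 0, 0, 0, 0, 0],
])

```text
clock: 25.25
position: [625.3, -18.6, 64.5]
ee_rot: [1.0, -0.0, 0.001, -0.0]
contact_force: [-0.3, 0.6, 6.1]
gripper_width: 39.9
```

Request:
servo_tool([
  [0, 0, 0, -0.5, 0, 0, 0],
  [0, 0, 0, -1.5, 0, 0, 0],
  [0, 0, 0, -2, 0, 0, 0],
  [0, 0, 0, -1, 0, 0, 0],
  [0, -1, 0.2, 0, 0, 0, 0],
  [0, -2, 0.3, 0, 0, 0, 0],
  [0, -2, 0.3, 0, 0, 0, 0],
  [0, -2, 0.3, 0, 0, 0, 0],
  [0, -2, 0.3, 0, 0, 0, 0],
  [0, -2, 0.3, 0, 0, 0, 0],
  [0, -2, 0.3, 0, 0, 0, 0],
  [0, -2, 0.3, 0, 0, 0, 0],
])

```text
clock: 26.45
position: [471.7, -42.2, 112.1]
ee_rot: [1.0, -0.001, -0.001, 0.0]
contact_force: [-0.2, 0.1, -1.7]
gripper_width: 39.4
```

Request:
servo_tool([
  [0, -1, 0.2, 0, 0, 0, 0],
  [0, 0, 0, 0, 0, 0, 0],
  [0, 0, 0, 1, 0, 0, 0],
  [0, 0, 0, 1.5, 0, 0, 0],
  [0, 0, 0, 0.5, 0, 0, 0],
  [0, 0, 0, 0.2, 0, 0, 0],
  [0, 0, 0, 0, 0, 0, 0],
  [0, 0, 0, 0, 0, 0, 0],
])

```text
clock: 27.25
position: [464.9, -43.6, 81.5]
ee_rot: [1.0, -0.0, 0.0, -0.0]
contact_force: [0.4, -0.2, -1.8]
gripper_width: 39.8
```

Request:
servo_tool([
  [0, 0, 0, 0.3, 0, 0, 0],
  [0, 0, 0, 0.1, 0, 0, 0],
  [0, 0, 0, 0, 0, 0, 0],
  [0, 0, 0, 0, 0, 0, 0],
])

```text
clock: 27.65
position: [464.4, -43.7, 77.4]
ee_rot: [1.0, -0.0, 0.0, -0.0]
contact_force: [0.2, -0.3, -1.5]
gripper_width: 39.7
```

Request:
servo_tool([
  [0, 0, 0, 0.1, 0, 0, 0],
  [0, 0, 0, 0, 0, 0, 0],
  [0, 0, 0, 0, 0, 0, 0],
])

```text
clock: 27.95
position: [464.4, -43.7, 76.3]
ee_rot: [1.0, -0.0, -0.0, 0.0]
contact_force: [-0.5, 0.5, -1.3]
gripper_width: 40.0
```

Then release, rise and move off to the left to clear the camera.

Request:
servo_tool([
  [0, 0, 0, 0.1, 0, 0, 0],
  [0, 0, 0, 0, 0, 0, 0],
  [1, 0, 0, 0, 0, 0, 0],
  [1, 0, 0, 0, 0, 0, 0],
  [1, 0, 0, 0, 0, 0, 0],
  [1, 0, 0, -0.5, 0, 0, 0],
  [1, 0, 0, -2, 0, 0, 0],
  [1, 0, 0, -3, 0, 0, 0],
  [1, 0, 0, -3, 0, 0, 0],
  [1, 0, 0, -3, 0, 0, 0],
  [1, 0, 0, -2, 0, 0, 0],
  [1, 0, 0, 0, 0, 0, 0],
])

```text
clock: 29.15
position: [466.2, -43.5, 213.9]
ee_rot: [1.0, -0.0, 0.004, -0.001]
contact_force: [-0.2, -0.3, 0.1]
gripper_width: 85.3
```

```bash
python3 - <<'E'
from h import *
d=grab("wrist","w7")
E
```

Request:
servo_tool([
  [1, 0, -2, 0, 0, 0, 0],
  [1, 0, -4, 0, 0, 0, 0],
  [1, 0, -4, 0, 0, 0, 0],
  [1, 0, -4, 0, 0, 0, 0],
  [1, 0, -4, 0, 0, 0, 0],
  [1, 0, -4, 0, 0, 0, 0],
  [1, 0, -4, 0, 0, 0, 0],
  [1, 0, -4, 0, 0, 0, 0],
  [1, 0, -2, 0, 0, 0, 0],
  [1, 0, 0, 0, 0, 0, 0],
  [1, 0, 0, 0, 0, 0, 0],
])

```text
clock: 30.3
position: [464.0, 275.6, 209.2]
ee_rot: [1.0, -0.0, -0.001, 0.001]
contact_force: [-0.2, -0.1, -0.5]
gripper_width: 85.3
```

```bash
python3 - <<'E'
from h import *
t=grab("top","t9");s=grab("scene","s9");w=load("w7.npz")
a=cv2.resize(t["image"][130:250,165:365],(400,240));b=cv2.resize(s["image"][140:280,150:350],(400,280))
c=cv2.resize(w["image"][60:320],(512,260))
im=np.zeros((560,800,3),np.uint8);im[:240,:400]=a;im[:280,400:]=b;im[290:550,:512]=c
cv2.imwrite("pics/fin.png",im[:,:,::-1])
for n,d in (("t",t),("s",s),("w",w)):
  print(n,[proj(d,P).round(1).tolist() for P in ((462.5,-44,120),(460,-230,120),(612,-252.3,120),(551.3,-139,62),(530,-386,95))])
E
```

```text
t [[195.0, 216.0], [275.9, 216.2], [284.5, 150.6], [238.0, 180.0], [341.0, 186.0]]
s [[183.5, 180.0], [252.7, 209.9], [290.2, 170.6], [237.8, 186.7], [329.1, 221.4]]
w [[259.5, 204.4], [514.1, 208.0], [599.5, -28.8], [373.4, 82.5], [715.1, 109.2]]
```

View pics/fin.png

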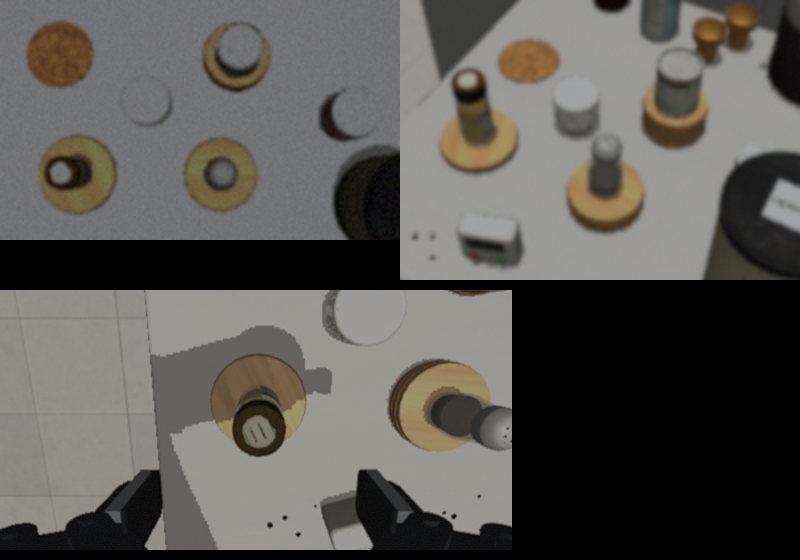

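```bash
python3 - <<'E'
from h import *
t=load("t9.npz");w=load("w5.npz")
h=cv2.cvtColor(t["image"],cv2.COLOR_RGB2HSV); print(h[140:170:2,285,1].tolist(),h[140:170:2,285,2].tolist()); print(h[152,268:304:2,1].tolist(),h[152,268:304:2,2].tolist())
g=cv2.cvtColor(w["image"],cv2.COLOR_RGB2GRAY); print(g[150:245:3,259].tolist())
print([cast(t,(285,r),120)[0].round(1) for r in (140,150,160)],[cast(w,(259,r),120)[0].round(1) for r in (160,200,240)])
E
```

```text
[3, 15, 4, 4, 15, 7, 11, 6, 6, 7, 9, 11, 21, 89, 107] [101, 104, 115, 115, 119, 116, 113, 118, 119, 112, 108, 113, 72, 23, 62]
[106, 129, 104, 5, 13, 15, 13, 9, 6, 11, 2, 4, 4, 9, 8, 76, 5, 2] [101, 115, 110, 97, 114, 121, 120, 120, 122, 119, 119, 121, 114, 114, 98, 108, 110, 116]
[102, 52, 63, 68, 62, 86, 93, 111, 109, 109, 108, 109, 108, 107, 106, 105, 106, 105, 105, 105, 104, 104, 106, 105, 104, 103, 112, 147, 154, 83, 162, 160]
[np.float64(636.9), np.float64(613.3), np.float64(589.8)] [np.float64(642.9), np.float64(613.8), np.float64(582.7)]
```

```bash
python3 -c "
from bench import *
print(job_done())"
```

```text
the job is handed in; nothing more can be done
None
```

The three things are swapped round and the job is handed in at about 30 s of the 104 s allowed. I moved the spice jar to the cork mat, the salt shaker to the middle riser, the tin to the highest riser, then the spice jar from the mat to the lowest riser.

**Placing:** The last pictures (top, scene and wrist) show all three upright and released. The spice jar and salt shaker are about 2–3 mm from their riser centres, and the tin within about 3 mm by edge measurement. The limit is 13 mm.

**Bystanders:** The cups and fruit jar look unmoved in the last pictures; I compared them by eye only. The gripper is parked clear of everything.

**Disagreements:**
- The wrist camera read x about 3–4 mm larger than the top camera throughout. I used differences between positions, so the placing did not depend on it.
- A rough reading by eye of the tin's lid put it 4–5 mm off centre in x. The edge measurement did not bear that out.

**Not checked:** I did not measure how high each thing sits on its riser beyond the arm's own height readings at release. The hand-in gives no verdict.

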